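Free the dial scale and tare out the jar

TASK

The jar is already standing on the pan of the dial scale, but the swivel hasp still holds the pan down. First swing the hasp well clear of the pan's catch, so that the needle swings to the jar's weight; then turn the dial's bezel by its wings until the zero wedge stands under the needle, so that the scale reads zero with the jar on it. Leave the jar standing on the pan and do not knock the other things about.

Things in the scene. Friction and masses are not known exactly. Their poses are not given: they have to be found in the camera images.
- scale: Dial scale, a low white box 230 x 420 x 50 mm (scale x, y, z) fixed to the bench, deck at 50 mm. Origin: centre of its underside. Its x points away from the robot at yaw 0; yaw varies by 0.25 rad either way. The dial lies face up on its right half (-y), the weigh pan stands on its left half (+y), the hasp lies along its front edge (-x) before the pan.
- guard_bar (a point): Middle of the fixed guard bar, 10 mm thick, bridging the dial along scale x right over the dial's centre: posts 98 mm before and behind the centre, underside 107 mm above the bench. Wings pass under it, a gripper's fingers cannot: a push at the rim must end with the finger's middle about 25 mm short of the bar's line and go on with another wing.
- dial_centre (a point): Point on the deck (50 mm above the bench) on the axis of bezel and needle, at scale x 0, y -105 mm.
- bezel (a joint): Bezel angle, rad, counter-clockwise positive from above, stops at 6.3 and -6.3; 0 when the zero wedge points along scale +x from dial_centre. A ring 136 mm across with glass, top 63 mm above the bench; the white dial face with its 36 divisions turns with it. Friction (0.12 N m, about 2 N at a wing) holds it where it is left. Starts at 0 to 0.9.
- zero_mark (a point): Inner point of the zero wedge, the single broad black mark (13 mm wide) with a pointed inner end on the dial face, 43 mm from dial_centre; a white bar on the dark ring stands outside it. The other marks are thin ticks 10 degrees apart.
- wing0 (a point): Middle of the top of a wing of the bezel. The three wings are upright radial blades 22 mm long (from 53 to 75 mm from the axis), 8 mm thick, standing from 62 to 88 mm above the bench; this one is 60 degrees counter-clockwise of the zero wedge. Push it sideways near its middle, 64 mm from the axis.
- wing1 (a point): Same for the wing 180 degrees from the zero wedge.
- wing2 (a point): Same for the wing 60 degrees clockwise of the zero wedge.
- needle (a joint): Angle of the black needle from where it stands while the pan is locked, rad, counter-clockwise positive. Once the hasp is off, the pan rises 5 to 14 mm and the needle swings 0.8 to 2.0 rad, depending on the jar's unknown mass, and rests within about a second. It lies under the glass and cannot be touched; touching pan or jar disturbs it.
- needle_tip (a point): Near the long thin end of the needle, 43 mm from dial_centre (the short broad end is its tail). After unlocking it rests pointing to scale -y, within 0.6 rad. The scale reads zero when needle_tip and zero_mark coincide seen from above; the wedge must then go 0.9 to 3.0 rad clockwise from its start.
- hasp (a joint): Hasp angle, rad: 0 closed (bar along scale +y over the pan's catch), growing as its free end swings towards scale -x (counter-clockwise from above); stop at 1.7. It swings level about an upright pivot, friction under 2 N at the tab, and stays where it is left. The catch is free from about 0.45 rad; well clear means beyond 0.9 rad.
- hasp_pivot (a point): On the hasp's pivot axis, at the underside of the bar, 62 mm above the bench, at scale x -85, y +50 mm.
- hasp_tab (a point): Middle of the top of the hasp's upright tab, a 12 x 12 mm post at the free end, 90 mm from the pivot; its top is 101 mm and the flat bar's top 67 mm above the bench. Between the tab and the pan's rim there are about 48 mm free for a finger to push the tab towards scale -x.
- pan_centre (a point): Centre of the top of the round steel pan, at scale x +35, y +105 mm, 136 mm across, its rim 3 mm high; 78 mm above the bench while locked. Its catch, a flat tongue 18 mm wide, sticks out 64 mm from its rim to scale -x at scale y +105 mm, under the hasp; its top is 62 mm above the bench while locked and rises with the pan.
- jar: White jar, 68 mm across and 75 mm high, of unknown mass, standing loose on the middle of the pan (its top 153 mm above the bench while locked). Origin: centre of its underside.
- vial: Amber vial, 26 mm across, 60 mm high, standing loose on the deck of the scale between dial and pan, towards the back. To be left alone. Origin: centre of its underside.
- flask: Clear small bottle, 48 mm across, 85 mm high, standing on the bench in front of the dial. To be left alone. Origin: centre of its underside.
- tall_bottle: White bottle, 68 mm across, 170 mm high, on the bench to the right. To be left alone. Origin: centre of its underside.
- spatula: Spatula lying on the bench to the left. To be left alone.
Things that resemble listed ones, but are neither listed nor needed, are in the scene too. Leave any purple look-alike of the jar alone.

How it is judged (in metres and radians):
On the way:
1. the hasp is swung well clear of the catch (value of joint hasp above 0.9 rad), for 0.2 s.
At the end, for the whole second after the job is handed in: The zero wedge's point is within 4 mm of the needle's tip (about half a division), bezel and needle are at rest, the hasp stands more than 0.9 rad open, and the jar stands upright on the pan, within 30 mm of its centre (horizontal distance between needle_tip and zero_mark below 0.004 m and velocity of joint bezel between -0.05 and 0.05 rad/s and velocity of joint needle between -0.1 and 0.1 rad/s and value of joint hasp above 0.9 rad and horizontal distance between jar and pan_centre below 0.03 m and angle between jar's own z axis and vertical below 0.15 rad); the robot touches nothing.
It fails at once if the jar is knocked over or carried off the pan (angle between jar's own z axis and vertical above 0.4 rad or horizontal distance between jar and pan_centre above 0.045 m).
It fails at once if the bezel is turned while the hasp still holds the pan (value of joint hasp below 0.3 rad and distance of zero_mark from where it was at the start of the episode above 0.02 m).
It fails at once if the vial, the flask, the tall bottle or the spatula is moved more than 40 mm (distance of any of vial, flask, tall_bottle, spatula from where it was at the start of the episode above 0.04 m).
It also fails if it takes over 72 s, if anything falls off the work surface, if the arm or the gripper's body presses on something with over 40 N, if the wrist force passes 120 N, or if a joint passes its speed limit or range.

ROBOT

A 6-joint arm with a two-finger parallel gripper is mounted at the origin on the work surface. World frame = base frame: x ahead of the robot, y to its left, z up, the work surface at z = 0. Lengths are in m, angles in degrees, forces in N, time in s.
With the tool pointing down it reaches from about 0.325 to 0.775 m from the base axis. Payload 5.5 kg.
Tool frame: the origin (TCP) lies at the centre of the arm's flange, where the gripper is bolted on; the fingertips stand 173 mm ahead of it and the grasp point (between the pads) lies 155 mm ahead of it; z points along the fingers, y is the line along which they close (so a half turn about z gives the same grasp; the last joint's range is limited). The gripper opens to 85 mm and grips with 20 to 120 N. Pads are 22 mm wide; open, the fingers measure 114 mm over their backs; the gripper's body (76 mm by 85 mm) begins 54 mm behind the grasp point. The pads swing forward as they close: fully open they stand 13 mm farther back than shut.
Start: joints at [-76.931, 5.22, 70.514, -0, 104.267, -3.249], TCP at [0.169, -0.576, 0.405] pointing down, gripper open.
Joint ranges: [-164.24, 164.24], [-49.07, 125.15], [9.68, 141.18], [-86.29, 266.29], [3.28, 154.24], [-151.56, 151.56]. Speed limits (degrees/s): [147.25, 147.25, 172.46, 180, 180, 180].

INTERFACE

Orientations are given as a 3x3 rotation matrix whose columns are the frame's x, y, z axes.
In Python, from cell import state, camera, finish_job gives the robot as it stands. The module is installed in compiled form; this text tells all that it offers.
- The arm moves only by the tool drive_tool, never from a script. Its argument "deltas" is a list that holds one entry, the list of rows, each a list of 7 numbers: the finger opening in mm, from 0 to 85.4, then the shift along the tool's x, y, z in units of 40 mm (1.0 is 40 mm), then the turn, a rotation vector about the tool's x, y, z in units of 8 degrees (1.0 is 8 degrees). A call has exactly 10 rows; each row shifts and turns the commanded pose from where the row before left it, along the tool's axes as they then stand; what a row does not reach is not made up. A row lasts 1/10 s, in which the tool goes at most 50 mm and 8.59 degrees, less where a joint would pass 70% of its speed; a pose out of reach is approached as far as the arm can. A call is refused whole if a number of a shift passes 1 or a number of a turn 1, either way. A call with a gripper value outside its range is refused whole. The fingers move at their own pace and stop on an object; "squeeze" is the grip in N (left out, the last holds). Time passes only in rows, so rows that do not move let the fingers close, or fill a call up. It gives the time, the measured TCP pose, the force, the opening and the grip force at its end, in the units of the state.
- state(): the state, without advancing time (a new reading comes with each control period).
- camera(name): name is "scene" or "top" or "wrist"; returns a dict with "color" (420x560x3 uint8, blue, green, red), "fx", "fy", "cx", "cy" (pixels), "position" and "attitude" of the camera in the world; the wrist camera has in their place "tool_from_camera" (4x4, takes a point from camera to tool coordinates, whose origin is the TCP and whose axes are the flange's). Camera axes: x right, y up, looking along -z (the intrinsics and any distortion apply to the point x, -y, -z); pixel columns grow to the right and rows downward; lengths in m; the calibration is good to about 2 mm. A picture is of the moment at which its call begins: read the wrist's pose just before it. There is no depth.
- finish_job(): hands the job in; it is judged then, once.
The state is a dict: "t": time; "qpos": joint angles; "joint_vel": joint speeds; "tau": joint torques, N m; "position": TCP position; "tool_rot": TCP orientation; "wrist_force": force on the tool from outside, world axes, zero at the start; "moment": the same for the moment, N m; "grip_width": finger opening in m; "grip_force": force on a finger pad.
Only numpy, scipy, OpenCV 4.12 (cv2) and the standard library are available. Lean on these libraries where they do the work, as an engineer would, in place of code of your own. Each camera call takes 0.05 s, during which the arm holds its last target. There are 200 camera calls.

## Working session

There is one attempt and no reset: what is moved stays moved. The work goes in short steps, Python scripts to look and compute and a tool call to move; the robot and the scene stay as the last step left them, time stands still between calls to the robot, and variables do not carry over. Pictures are saved under pics/ and viewed, at most 10 in all, crops included, and the job is handed in when it is done.

Besides the shell and the picture viewer there is one more tool, called after "Emit:" by a JSON object that holds its "name" and its "arguments". drive_tool: Moves the arm, as the interface text tells. Its arguments: {"type":"object","properties":{"deltas":{"type":"array"},"squeeze":{"type":"number"}},"required":["deltas"]}

```bash
mkdir -p pics; cat > h.py <<'E'
import numpy as np,cv2,json
from cell import state,camera,finish_job
def pose(c,s=None):
    if 'position' in c: return np.array(c['position']),np.array(c['attitude'])
    s=s or state(); T=np.array(c['tool_from_camera']);R=np.array(s['tool_rot'])
    return np.array(s['position'])+R@T[:3,3],R@T[:3,:3]
def ray(c,u,v,z,P=None):
    p,R=P or pose(c)
    d=R@np.array([(u-c['cx'])/c['fx'],-(v-c['cy'])/c['fy'],-1.0])
    return p+d*(z-p[2])/d[2]
def proj(c,X,P=None):
    p,R=P or pose(c); q=R.T@(np.array(X)-p)
    return c['cx']+c['fx']*q[0]/-q[2], c['cy']-c['fy']*q[1]/-q[2]
E
python3 - <<'E'
from h import *
c1=camera('scene');c2=camera('top')
for n,c in(('scene',c1),('top',c2)):
    cv2.imwrite(f'pics/{n}0.png',c['color']);print({k:(np.array(v).round(3).tolist()) for k,v in c.items() if k!='color'})
s=state();print(s['t'],s['position'],np.round(s['tool_rot'],3).tolist())
E
```

```text
{'fx': 425.817, 'fy': 425.817, 'cx': 278.955, 'cy': 210.812, 'position': [0.999, 0.369, 0.991], 'attitude': [[-0.601, -0.66, 0.45], [0.799, -0.5, 0.334], [0.004, 0.56, 0.828]]}
{'fx': 489.708, 'fy': 489.708, 'cx': 268.539, 'cy': 200.116, 'position': [0.395, -0.007, 1.603], 'attitude': [[-0.029, 0.994, -0.109], [-0.999, -0.031, -0.016], [-0.019, 0.108, 0.994]]}
0.1 [ 0.16856021 -0.5758953   0.4036398 ] [[0.96, 0.281, -0.0], [0.281, -0.96, 0.002], [0.0, -0.002, -1.0]]
```

View pics/top0.png

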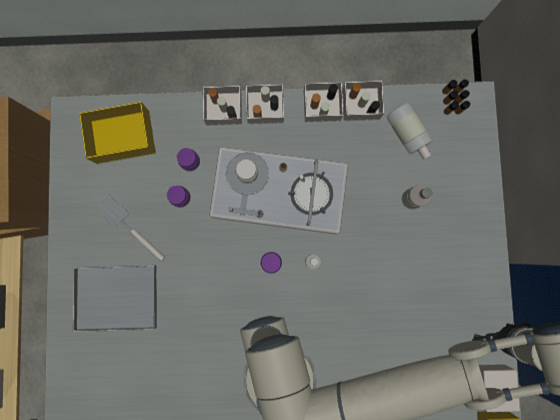

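View pics/scene0.png

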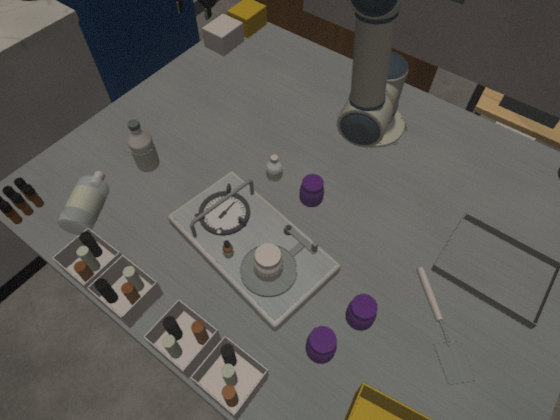

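The top view shows the scale with deck corners near (219,149), (347,162), (338,233) and (210,218). The dial is at (312,194), the white jar on the pan at (246,171), the hasp pivot at (261,214) and the tab at (231,211). Possible mistakes are the purple jars at (188,159), (178,196) and (271,262), which are not wanted, and the box at (115,298), which is not the scale. The hasp tab could also be confused with the pivot knob at (261,214). I'll fit the scale pose and check it in a close crop.

```bash
cat >> h.py <<'E'
def S2W(sc,x,y,z):
    X,Y,a=sc; return np.array([X+x*np.cos(a)-y*np.sin(a),Y+x*np.sin(a)+y*np.cos(a),z])
E
python3 - <<'E'
from h import *
from scipy.optimize import least_squares
c=camera('top');im=c['color']
hsv=cv2.cvtColor(im,cv2.COLOR_BGR2HSV)
roi=np.zeros(im.shape[:2],np.uint8);roi[142:240,203:355]=1
g=im.min(2); bg=np.median(im[240:250,290:340].reshape(-1,3),0);print(bg,im[222,300],im[160,300])
m=((g>(int(bg.min())+int(im[222,300].min()))//2)*roi).astype(np.uint8)
m=cv2.morphologyEx(m,cv2.MORPH_OPEN,np.ones((3,3)))
cs,_=cv2.findContours(m,0,2);k=max(cs,key=cv2.contourArea)
P=np.array([ray(c,u,v,.05)[:2] for u,v in cv2.convexHull(k)[:,0]])
(cx,cy),(w,h),a=cv2.minAreaRect((P*1000).astype(np.float32));print(cx,cy,w,h,a)
a=np.radians(a if w<h else a-90)
a=(a+np.pi/2)%np.pi-np.pi/2
sc=(cx/1000,cy/1000,a);print(sc);json.dump(sc,open('sc.json','w'))
big=cv2.resize(im[140:245,200:360],None,fx=5,fy=5,interpolation=cv2.INTER_CUBIC)
for n,p in dict(d=(0,-.105,.063),piv=(-.085,.05,.067),tab=(-.085,.14,.101),pan=(.035,.105,.078),g1=(.098,-.105,.112),g2=(-.098,-.105,.112),c1=(.115,.21,.05),c2=(-.115,-.21,.05)).items():
    W=S2W(sc,*p);u,v=proj(c,W);print(n,W.round(3),round(u),round(v))
    cv2.circle(big,(int((u-199.5)*5),int((v-139.5)*5)),4,(0,0,255),1)
cv2.imwrite('pics/crop.png',big)
E
```

```text
[121. 124. 119.] [142 139 136] [148 146 143]
598.1051025390625 -15.491073608398438 414.7881774902344 223.92556762695312 80.7694091796875
(0.5981051025390625, -0.015491073608398437, np.float64(-0.16110420171881734))
d [ 0.581 -0.119  0.063] 311 193
piv [0.522 0.047 0.067] 259 213
tab [0.537 0.136 0.101] 230 209
pan [0.649 0.083 0.078] 247 173
g1 [ 0.678 -0.135  0.112] 316 160
g2 [ 0.485 -0.103  0.112] 309 223
c1 [0.745 0.173 0.05 ] 219 146
c2 [ 0.451 -0.204  0.05 ] 340 234
```

View pics/crop.png

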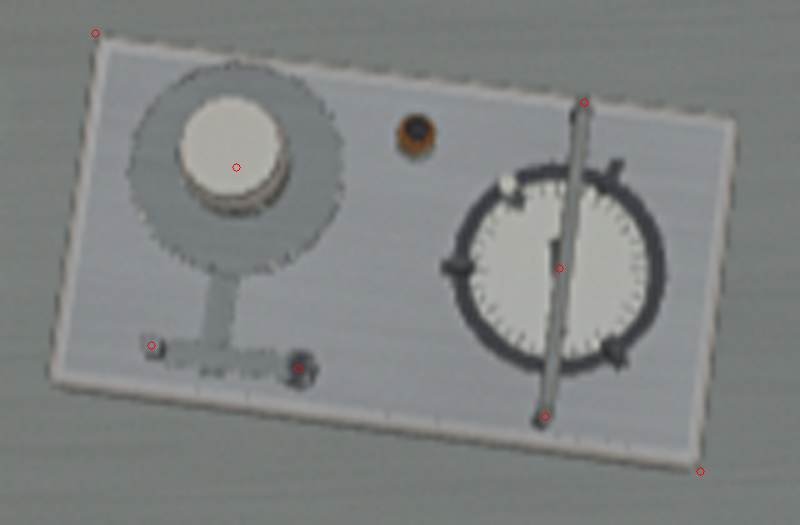

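The crop confirms the choice: tab at crop (154,348), pivot at (300,370), and the wedge with its white bar at (510,185). The wings are at (455,267), (613,352) and (615,172). The red corner marks show the yaw is slightly off, so I'll refit it from these points and the corners.

```bash
python3 - <<'E'
from h import *
from scipy.optimize import least_squares
c=camera('top')
D=[((103,41),(.115,.21,.05)),((735,121),(.115,-.21,.05)),((692,465),(-.115,-.21,.05)),((55,381),(-.115,.21,.05)),((561,268),(0,-.105,.063)),((300,370),(-.085,.05,.075)),((154,346),(-.085,.14,.101)),((582,108),(.098,-.105,.112)),((542,420),(-.098,-.105,.112))]
obs=np.array([ray(c,199.5+p[0]/5,139.5+p[1]/5,q[2])[:2] for p,q in D])
f=lambda s:(np.array([S2W(s,*q)[:2] for _,q in D])-obs).ravel()
r=least_squares(f,[.598,-.015,-.16],loss='soft_l1',f_scale=.003);sc=r.x.tolist();print(sc,(r.fun.reshape(-1,2)*1000).round(1).tolist())
json.dump(sc,open('sc.json','w'))
dc=S2W(sc,0,-.105,.063)
for n,p,z in (('w',(510,185),.063),('w0',(455,267),.088),('w1',(615,354),.088),('w2',(616,170),.088)):
    d=ray(c,199.5+p[0]/5,139.5+p[1]/5,z)-dc;print(n,np.hypot(*d[:2]).round(3),np.degrees(np.arctan2(d[1],d[0])-sc[2]).round(1))
for n,p in dict(d=(0,-.105,.05),piv=(-.085,.05,.067),tab=(-.085,.14,.101),pan=(.035,.105,.078)).items():print(n,S2W(sc,*p).round(4))
for n,(u,v),z in(('vial',(282.5,165),.06),('flask',(313,262),.08)):
    print(n,ray(c,u,v,z).round(3))
s=state();print(s['qpos'],s['grip_width'])
w=camera('wrist');print(np.round(w['tool_from_camera'],3).tolist(),w['fx'])
E
```

```text
[0.5968467159040303, -0.01565432641007202, -0.16471706428119184] [[4.8, 3.8], [1.5, -5.6], [-6.1, -5.1], [-2.7, 6.9], [-1.7, 0.9], [0.5, 1.3], [-0.2, 1.4], [2.0, -2.0], [0.3, -1.7]]
w 0.063 37.2
w0 0.067 98.3
w1 0.064 -142.1
w2 0.069 -21.7
d [ 0.5796 -0.1192  0.05  ]
piv [0.5212 0.0476 0.067 ]
tab [0.536  0.1364 0.101 ]
pan [0.6486 0.0822 0.078 ]
vial [ 0.675 -0.031  0.06 ]
flask [ 0.365 -0.115  0.08 ]
[-7.69327982e+01  5.24979672e+00  7.05553763e+01 -1.16521190e-03
  1.04265696e+02 -3.24841614e+00] 0.08521568496071151
[[-0.0, 0.96, 0.278, 0.072], [1.0, 0.0, -0.001, 0.0], [-0.001, 0.278, -0.96, 0.031], [0.0, 0.0, 0.0, 1.0]] 335.87507467952923
```

Scale pose: x 0.597, y -0.016, yaw -9.4°. The ring centre, pivot and tab fit within 2 mm, the wings lie 60° apart at about 66 mm, and the bezel starts at about 38°. First I'll close the fingers and turn the tool to yaw 80°.

Emit:
{"name": "drive_tool", "arguments": {"deltas": [[[0, 0, 0, 0, 0, 0, -1], [0, 0, 0, 0, 0, 0, -1], [0, 0, 0, 0, 0, 0, -1], [0, 0, 0, 0, 0, 0, -1], [0, 0, 0, 0, 0, 0, -1], [0, 0, 0, 0, 0, 0, -1], [0, 0, 0, 0, 0, 0, -1], [0, 0, 0, 0, 0, 0, -1], [0, 0, 0, 0, 0, 0, 0], [0, 0, 0, 0, 0, 0, 0]]], "squeeze": 20}}

```text
t: 1.25
position: [0.1686, -0.5758, 0.4045]
tool_rot: [[0.172, 0.985, -0.0], [0.985, -0.172, 0.0], [0.0, -0.0, -1.0]]
wrist_force: [0.2, -0.6, -1.0]
grip_width: 0.0005
grip_force: 0.0
```

```bash
cat >> h.py <<'E'
sc=json.load(open('sc.json'))
def to(x,y,ztip):
    "tool-frame units from the present pose to finger middle at scale x,y, tip height"
    s=state();R=np.array(s['tool_rot']);W=S2W(sc,x,y,ztip+.173)
    d=R.T@(W-np.array(s['position']));print('to',W.round(3),'units',(d/.04).round(2),'yaw err',np.degrees(np.arctan2(R[1,0],R[0,0])-sc[2]-np.pi/2).round(2))
def here():
    s=state();p=np.array(s['position']);a=sc[2];d=p[:2]-sc[:2]
    print('scale xy',round(d[0]*np.cos(a)+d[1]*np.sin(a),4),round(-d[0]*np.sin(a)+d[1]*np.cos(a),4),'tip',round(p[2]-.173,4),'F',np.round(s['wrist_force'],1),'t',s['t'])
E
python3 -c "
from h import *
here();to(-.058,.14,.23);print(state()['grip_width'])"
```

```text
scale xy -0.3306 -0.6228 tip 0.2315 F [ 0.2 -0.6 -1. ] t 1.25
to [0.563 0.132 0.403] units [19.12  6.66  0.04] yaw err -0.46
0.000471433825768041
```

Emit:
{"name": "drive_tool", "arguments": {"deltas": [[[0, 0.96, 0.33, 0, 0, 0, 0], [0, 0.96, 0.33, 0, 0, 0, 0], [0, 0.96, 0.33, 0, 0, 0, 0], [0, 0.96, 0.33, 0, 0, 0, 0], [0, 0.96, 0.33, 0, 0, 0, 0], [0, 0.96, 0.33, 0, 0, 0, 0], [0, 0.96, 0.33, 0, 0, 0, 0], [0, 0.96, 0.33, 0, 0, 0, 0], [0, 0.96, 0.33, 0, 0, 0, 0], [0, 0.96, 0.33, 0, 0, 0, 0]]]}}

```text
t: 2.25
position: [0.3636, -0.2179, 0.4049]
tool_rot: [[0.172, 0.985, 0.001], [0.985, -0.172, -0.0], [-0.0, 0.001, -1.0]]
wrist_force: [1.1, -0.8, 0.3]
grip_width: 0.0002
grip_force: 0.0
```

Emit:
{"name": "drive_tool", "arguments": {"deltas": [[[0, 0.96, 0.33, 0, 0, 0, 0], [0, 0.96, 0.33, 0, 0, 0, 0], [0, 0.96, 0.33, 0, 0, 0, 0], [0, 0.96, 0.33, 0, 0, 0, 0], [0, 0.96, 0.33, 0, 0, 0, 0], [0, 0.96, 0.33, 0, 0, 0, 0], [0, 0.96, 0.33, 0, 0, 0, 0], [0, 0.96, 0.33, 0, 0, 0, 0], [0, 0.96, 0.33, 0, 0, 0, 0], [0, 0, 0, 0, 0, 0, 0]]]}}

```text
t: 3.25
position: [0.5397, 0.1049, 0.4032]
tool_rot: [[0.167, 0.986, -0.002], [0.986, -0.167, 0.001], [0.001, -0.002, -1.0]]
wrist_force: [-1.5, -0.5, -0.9]
grip_width: 0.0001
grip_force: 0.0
```

```bash
python3 -c "
from h import *
here();to(-.058,.14,.13)
c=camera('wrist');P=pose(c)
im=c['color'].copy()
for p in((-.085,.14,.101),(-.085,.05,.067),(.035,.105,.078)):
  u,v=proj(c,S2W(sc,*p),P);print(u,v);cv2.circle(im,(int(u),int(v)),4,(0,0,255),1)
cv2.imwrite('pics/w1.png',im)"
```

```text
scale xy -0.0761 0.1095 tip 0.2302 F [-1.5 -0.5 -0.9] t 3.25
to [0.563 0.132 0.303] units [0.76 0.46 2.51] yaw err -0.17
269.58468560234695 158.626284273973
271.9986019318656 245.48879048111056
403.9307497706912 193.27157018058108
```

View pics/w1.png

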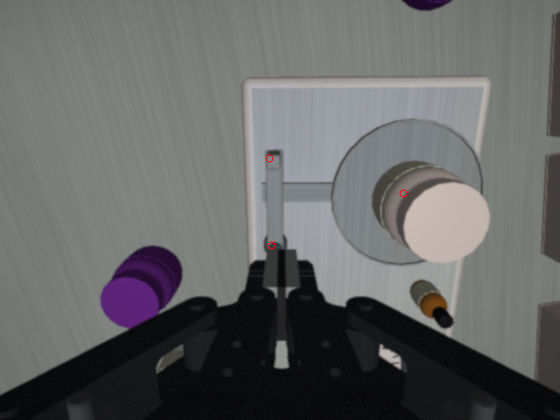

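The wrist view shows the tab at (275,157), pivot (275,243) and pan centre (407,192), all about 3 mm further in scale +x than predicted. I'll correct for that, shift over, and go down between the tab and the pan.

```bash
python3 -c "
from h import *
sc[0]+=.003*np.cos(sc[2]);sc[1]+=.003*np.sin(sc[2]);json.dump(sc,open('sc.json','w'))
to(-.056,.14,.08)"
```

```text
to [0.568 0.131 0.253] units [0.81 0.59 3.76] yaw err -0.22
```

Emit:
{"name": "drive_tool", "arguments": {"deltas": [[[0, 0.4, 0.3, 0, 0, 0, 0], [0, 0.36, 0.28, 0, 0, 0, 0], [0, 0, 0, 0, 0, 0, 0], [0, 0, 0, 0.6, 0, 0, 0], [0, 0, 0, 0.6, 0, 0, 0], [0, 0, 0, 0.6, 0, 0, 0], [0, 0, 0, 0.6, 0, 0, 0], [0, 0, 0, 0.6, 0, 0, 0], [0, 0, 0, 0.6, 0, 0, 0], [0, 0, 0, 0.1, 0, 0, 0]]]}}

```text
t: 4.3
position: [0.5651, 0.1259, 0.2533]
tool_rot: [[0.17, 0.985, -0.006], [0.985, -0.171, -0.001], [-0.002, -0.005, -1.0]]
wrist_force: [0.7, -0.9, -0.8]
grip_width: -0.0
grip_force: 0.0
```

```bash
python3 -c "
from h import *
here();to(-.056,.14,.08)
to(-.125,.13,.08);to(-.15,.098,.08);to(-.16,.095,.08)"
```

```text
scale xy -0.0575 0.1344 tip 0.0803 F [ 0.7 -0.9 -0.8] t 4.3
to [0.568 0.131 0.253] units [0.14 0.04 0.01] yaw err -0.38
to [0.498 0.133 0.253] units [-0.12 -1.69  0.02] yaw err -0.38
to [0.468 0.105 0.253] units [-0.93 -2.31  0.02] yaw err -0.38
to [0.458 0.104 0.253] units [-1.   -2.56  0.02] yaw err -0.38
```

Emit:
{"name": "drive_tool", "arguments": {"deltas": [[[0, 0.02, -0.33, 0, 0, 0, 0], [0, 0.02, -0.33, 0, 0, 0, 0], [0, 0.02, -0.33, 0, 0, 0, 0], [0, 0.02, -0.33, 0, 0, 0, 0], [0, -0.14, -0.25, 0, 0, 0, 0], [0, -0.14, -0.25, 0, 0, 0, 0], [0, -0.14, -0.25, 0, 0, 0, 0], [0, -0.14, -0.25, 0, 0, 0, 0], [0, -0.3, -0.22, 0, 0, 0, 0], [0, -0.33, -0.23, 0, 0, 0, 0]]]}}

```text
t: 5.3
position: [0.4494, 0.1014, 0.2585]
tool_rot: [[0.169, 0.986, 0.003], [0.986, -0.169, 0.0], [0.001, 0.003, -1.0]]
wrist_force: [1.4, 1.0, -0.4]
grip_width: -0.0001
grip_force: 0.5
```

```bash
python3 -c "
from h import *
here()
c=camera('top');cv2.imwrite('pics/t2.png',cv2.resize(c['color'][140:245,200:360],None,fx=5,fy=5,interpolation=cv2.INTER_CUBIC))"
```

```text
scale xy -0.1677 0.0913 tip 0.0855 F [ 1.4  1.  -0.4] t 5.3
```

View pics/t2.png

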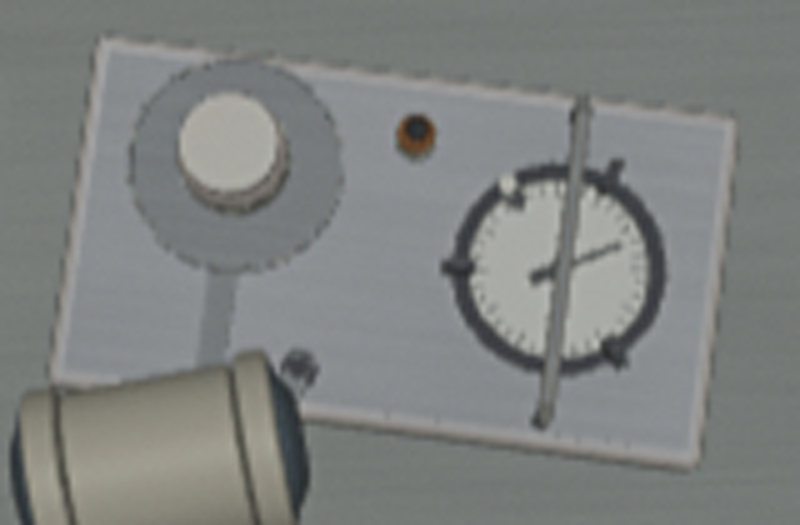

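The hasp is open, and the needle has swung to point at crop (620,245), about scale -y. Now I'll lift and move to a viewpoint above the dial.

Emit:
{"name": "drive_tool", "arguments": {"deltas": [[[0, 0.2, 0.1, 0, 0, 0, 0], [0, 0, 0, -0.9, 0, 0, 0], [0, 0, 0, -0.9, 0, 0, 0], [0, 0, 0, -0.9, 0, 0, 0], [0, 0, 0, -0.9, 0, 0, 0], [0, -0.8, 0.45, 0, 0, 0, 0], [0, -0.8, 0.45, 0, 0, 0, 0], [0, -0.8, 0.45, 0, 0, 0, 0], [0, -0.8, 0.45, 0, 0, 0, 0], [0, -0.8, 0.45, 0, 0, 0, 0]]]}}

```text
t: 6.35
position: [0.518, -0.0646, 0.4014]
tool_rot: [[0.168, 0.986, 0.001], [0.986, -0.168, 0.0], [0.0, 0.001, -1.0]]
wrist_force: [0.6, -0.1, -0.7]
grip_width: -0.0001
grip_force: 0.0
```

Emit:
{"name": "drive_tool", "arguments": {"deltas": [[[0, -0.8, 0.45, 0, 0, 0, 0], [0, -0.8, 0.45, 0, 0, 0, 0], [0, -0.8, 0.45, 0, 0, 0, 0], [0, -0.8, 0.45, 0, 0, 0, 0], [0, -0.4, 0, 0, 0, 0, 0], [0, 0, 0, 0, 0, 0, 0], [0, 0, 0, 0, 0, 0, 0], [0, 0, 0, 0, 0, 0, 0], [0, 0, 0, 0, 0, 0, 0], [0, 0, 0, 0, 0, 0, 0]]]}}

```text
t: 7.35
position: [0.5636, -0.2166, 0.4012]
tool_rot: [[0.167, 0.986, 0.001], [0.986, -0.167, -0.0], [-0.0, 0.001, -1.0]]
wrist_force: [-0.2, 0.1, -0.2]
grip_width: 0.0002
grip_force: 0.0
```

```bash
python3 -c "
from h import *
here()
c=camera('wrist');P=pose(c);im=c['color'].copy()
for p in((0,-.105,.06),(.098,-.105,.107),(-.098,-.105,.107)):
  u,v=proj(c,S2W(sc,*p),P);print(u,v);cv2.circle(im,(int(u),int(v)),4,(0,0,255),1)
cv2.imwrite('pics/w2.png',im)"
```

```text
scale xy -0.0028 -0.2036 tip 0.2282 F [-0.2  0.1 -0.2] t 7.35
282.32924808363 75.21196873498266
417.1571402951049 68.52232798152608
148.1157053550146 69.47113579721025
```

View pics/w2.png

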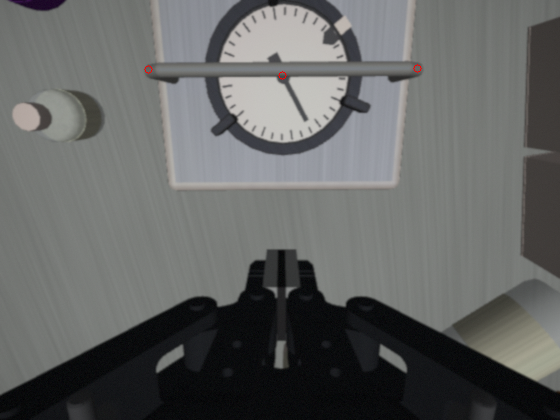

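The wrist view shows the dial clearly, with image right as scale +x and up as +y. The dial centre is at (282,75), the needle tip at (305,121) at about -64°, and the wedge with its white bar at (337,32) at about 38°. The wedge must therefore turn about 102° clockwise. I'll push wing0 (98°) along the far arc first, then wing1.

Emit:
{"name": "drive_tool", "arguments": {"deltas": [[[0, 0.78, -0.13, 0, 0, 0, 0], [0, 0.78, -0.13, 0, 0, 0, 0], [0, 0.78, -0.13, 0, 0, 0, 0], [0, 0.78, -0.13, 0, 0, 0, 0], [0, 0.77, -0.15, 0, 0, 0, 0], [0, 0, 0, 0.5, 0, 0, 0], [0, 0, 0, 0.6, 0, 0, 0], [0, 0, 0, 0.6, 0, 0, 0], [0, 0, 0, 0.4, 0, 0, 0], [0, 0, 0, 0, 0, 0, 0]]]}}

```text
t: 8.4
position: [0.5629, -0.0594, 0.3137]
tool_rot: [[0.168, 0.986, -0.005], [0.986, -0.168, 0.001], [0.0, -0.005, -1.0]]
wrist_force: [0.6, -0.9, -0.1]
grip_width: 0.0003
grip_force: 0.0
```

```bash
python3 -c "
from h import *
here();to(-.030,-.0485,.072)"
```

```text
scale xy -0.0293 -0.0487 tip 0.1407 F [ 0.6 -0.9 -0.1] t 8.4
to [ 0.562 -0.059  0.245] units [ 0.01 -0.01  1.72] yaw err -0.23
```

Emit:
{"name": "drive_tool", "arguments": {"deltas": [[[0, 0, 0, 0.4, 0, 0, 0], [0, 0, 0, 0.4, 0, 0, 0], [0, 0, 0, 0.4, 0, 0, 0], [0, 0, 0, 0.3, 0, 0, 0], [0, 0, 0, 0.2, 0, 0, 0], [0, 0, 0, 0, 0, 0, 0], [0, 0, 0, 0, 0, 0, 0], [0, 0.11, 0.255, 0, 0, 0, 0], [0, 0.06, 0.27, 0, 0, 0, 0], [0, 0.015, 0.28, 0, 0, 0, 0]]]}}

```text
t: 9.4
position: [0.5971, -0.0576, 0.2494]
tool_rot: [[0.168, 0.986, -0.0], [0.986, -0.168, -0.0], [-0.0, -0.0, -1.0]]
wrist_force: [-3.8, -0.6, -0.2]
grip_width: 0.0002
grip_force: 1.2
```

```bash
python3 -c "
from h import *
here()"
```

```text
scale xy 0.0042 -0.0414 tip 0.0764 F [-3.8 -0.6 -0.2] t 9.4
```

Emit:
{"name": "drive_tool", "arguments": {"deltas": [[[0, -0.035, 0.28, 0, 0, 0, 0], [0, -0.08, 0.27, 0, 0, 0, 0], [0, -0.125, 0.25, 0, 0, 0, 0], [0, -0.17, 0.22, 0, 0, 0, 0], [0, -0.205, 0.19, 0, 0, 0, 0], [0, -0.2, 0.13, 0, 0, 0, 0], [0, 0, 0, 0, 0, 0, 0], [0, 0, 0, 0, 0, 0, 0], [0, 0, 0, 0, 0, 0, 0], [0, 0, 0, 0, 0, 0, 0]]]}}

```text
t: 10.4
position: [0.6437, -0.0988, 0.249]
tool_rot: [[0.168, 0.986, 0.001], [0.986, -0.168, -0.0], [-0.0, 0.001, -1.0]]
wrist_force: [-0.3, -0.4, 0.4]
grip_width: 0.0001
grip_force: 0.0
```

```bash
python3 -c "
from h import *
here()"
```

```text
scale xy 0.0568 -0.0744 tip 0.076 F [-0.3 -0.4  0.4] t 10.4
```

Emit:
{"name": "drive_tool", "arguments": {"deltas": [[[0, 0.2, 0, 0, 0, 0, 0], [0, 0, 0, -0.9, 0, 0, 0], [0, 0, 0, -0.9, 0, 0, 0], [0, 0, 0, -0.9, 0, 0, 0], [0, 0, 0, -1, 0, 0, 0], [0, -0.85, -0.4, 0, 0, 0, 0], [0, -0.85, -0.4, 0, 0, 0, 0], [0, -0.85, -0.4, 0, 0, 0, 0], [0, -0.85, -0.3, 0, 0, 0, 0], [0, 0, 0, 0, 0, 0, 0]]]}}

```text
t: 11.4
position: [0.5613, -0.2177, 0.3972]
tool_rot: [[0.172, 0.985, 0.0], [0.985, -0.172, -0.002], [-0.002, 0.0, -1.0]]
wrist_force: [0.4, -0.3, 0.1]
grip_width: -0.0003
grip_force: 0.0
```

Emit:
{"name": "drive_tool", "arguments": {"deltas": [[[0, 0, 0, 0, 0, 0, 0], [0, 0, 0, 0, 0, 0, 0], [0, 0, 0, 0, 0, 0, 0], [0, 0, 0, 0, 0, 0, 0], [0, 0, 0, 0, 0, 0, 0], [0, 0, 0, 0, 0, 0, 0], [0, 0, 0, 0, 0, 0, 0], [0, 0, 0, 0, 0, 0, 0], [0, 0, 0, 0, 0, 0, 0], [0, 0, 0, 0, 0, 0, 0]]]}}

```text
t: 12.4
position: [0.563, -0.2151, 0.3966]
tool_rot: [[0.168, 0.986, -0.0], [0.986, -0.168, 0.0], [0.0, -0.0, -1.0]]
wrist_force: [0.5, 0.3, -1.0]
grip_width: -0.0004
grip_force: 0.0
```

```bash
python3 -c "
from h import *
here()
c=camera('wrist');u,v=proj(c,S2W(sc,0,-.105,.06));print(u,v)
u,v=int(u),int(v);y0=max(0,v-75)
cv2.imwrite('pics/w3.png',cv2.resize(c['color'][y0:y0+150,u-90:u+90],None,fx=4,fy=4,interpolation=cv2.INTER_CUBIC));print(u-90,y0)
cv2.imwrite('pics/w3raw.png',c['color'])"
```

```text
scale xy -0.0036 -0.2023 tip 0.2236 F [ 0.5  0.3 -1. ] t 12.4
283.4108653026099 76.66980910677935
193 1
```

View pics/w3.png

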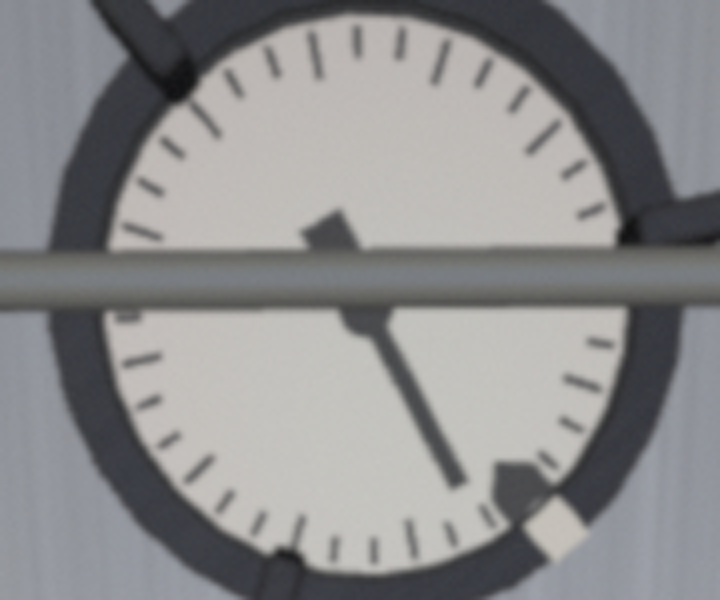

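The crop shows the needle tip at about (458,485), the wedge's inner point at about (503,465) and the white bar at (556,528). The face centre is at about (366,296). I'll convert these to angles.

```bash
cat > ang.py <<'E'
from h import *
def A(c,P,pts,x0,y0,f=4,ctr=None,z=.056):
    W={k:ray(c,x0-.5+(p[0]+.5)/f,y0-.5+(p[1]+.5)/f,z,P) for k,p in pts.items()}
    o=W.get('ctr',S2W(sc,0,-.105,z))
    print('ctr err mm',((o-S2W(sc,0,-.105,z))*1000).round(1))
    for k,w in W.items():
        d=w-o;print(k,'r',np.hypot(*d[:2]).round(4),'deg',np.degrees(np.arctan2(d[1],d[0])-sc[2]).round(1))
E
python3 -c "
from ang import *
c=camera('wrist');im=c['color'][1:151,193:373]
P=pose(c)
A(c,P,dict(ctr=(366.5,296),tip=(458,485),tail=(323,222),apex=(502,465),bar=(556,528),w0=(665,222)),193,1)
"
```

```text
ctr err mm [ 1.1  1.8 -0. ]
ctr r 0.0 deg 9.4
tip r 0.0445 deg -62.8
tail r 0.0174 deg 122.0
apex r 0.0464 deg -49.5
bar r 0.065 deg -49.0
w0 r 0.065 deg 12.8
```

The needle is at -62.6° and the wedge at -49.2°, so about 13° clockwise remains. I'll push wing1, now at 131°, starting from a finger position of 156°.

Emit:
{"name": "drive_tool", "arguments": {"deltas": [[[0, 0.77, -0.34, 0, 0, 0, 0], [0, 0.77, -0.34, 0, 0, 0, 0], [0, 0.77, -0.34, 0, 0, 0, 0], [0, 0.77, -0.35, 0, 0, 0, 0], [0, 0, 0, 0, 0, 0, 0], [0, 0, 0, 0.5, 0, 0, 0], [0, 0, 0, 0.6, 0, 0, 0], [0, 0, 0, 0.6, 0, 0, 0], [0, 0, 0, 0.4, 0, 0, 0], [0, 0, 0, 0, 0, 0, 0]]]}}

```text
t: 13.5
position: [0.5294, -0.0847, 0.3097]
tool_rot: [[0.169, 0.986, -0.005], [0.986, -0.169, 0.001], [0.0, -0.005, -1.0]]
wrist_force: [0.3, 0.6, -0.6]
grip_width: -0.0001
grip_force: 0.0
```

```bash
python3 -c "
from h import *
here();to(-.0585,-.079,.075)"
```

```text
scale xy -0.0582 -0.0792 tip 0.1367 F [ 0.3  0.6 -0.6] t 13.5
to [ 0.529 -0.084  0.248] units [0.01 0.   1.54] yaw err -0.27
```

Emit:
{"name": "drive_tool", "arguments": {"deltas": [[[0, 0, 0, 0.4, 0, 0, 0], [0, 0, 0, 0.4, 0, 0, 0], [0, 0, 0, 0.4, 0, 0, 0], [0, 0, 0, 0.34, 0, 0, 0], [0, 0, 0, 0, 0, 0, 0], [0, 0, 0, 0, 0, 0, 0], [0, 0.11, 0.06, 0, 0, 0, 0], [0, 0.11, 0.06, 0, 0, 0, 0], [0, 0, 0, 0, 0, 0, 0], [0, 0, 0, 0, 0, 0, 0]]]}}

```text
t: 14.5
position: [0.5362, -0.0763, 0.2516]
tool_rot: [[0.168, 0.986, 0.001], [0.986, -0.168, -0.0], [0.0, 0.001, -1.0]]
wrist_force: [0.2, 0.9, 0.3]
grip_width: -0.0002
grip_force: 0.2
```

Emit:
{"name": "drive_tool", "arguments": {"deltas": [[[0, 0.1, 0.07, 0, 0, 0, 0], [0, 0.1, 0.08, 0, 0, 0, 0], [0, 0, 0, 0, 0, 0, 0], [0, 0, 0, 0, 0, 0, 0], [0, 0, 0, 0, 0, 0, 0], [0, 0, 0, 0, 0, 0, 0], [0, 0, 0, 0, 0, 0, 0], [0, 0, 0, 0, 0, 0, 0], [0, 0, 0, 0, 0, 0, 0], [0, 0, 0, 0, 0, 0, 0]]]}}

```text
t: 15.5
position: [0.5432, -0.0696, 0.2511]
tool_rot: [[0.168, 0.986, -0.0], [0.986, -0.168, 0.0], [0.0, -0.0, -1.0]]
wrist_force: [0.3, 0.3, 1.0]
grip_width: -0.0
grip_force: 0.0
```

```bash
python3 -c "
from h import *
here()
c=camera('top');cv2.imwrite('pics/t3.png',c['color'])"
```

```text
scale xy -0.047 -0.0621 tip 0.0781 F [0.3 0.3 1. ] t 15.5
```

Emit:
{"name": "drive_tool", "arguments": {"deltas": [[[0, -0.12, -0.1, 0, 0, 0, 0], [0, 0, 0, -0.9, 0, 0, 0], [0, 0, 0, -0.9, 0, 0, 0], [0, 0, 0, -0.9, 0, 0, 0], [0, 0, 0, -1, 0, 0, 0], [0, -0.85, 0.3, 0, 0, 0, 0], [0, -0.85, 0.3, 0, 0, 0, 0], [0, -0.85, 0.3, 0, 0, 0, 0], [0, -0.83, 0.29, 0, 0, 0, 0], [0, 0, 0, 0, 0, 0, 0]]]}}

```text
t: 16.55
position: [0.5623, -0.2189, 0.398]
tool_rot: [[0.173, 0.985, -0.002], [0.985, -0.173, -0.001], [-0.001, -0.001, -1.0]]
wrist_force: [-1.0, 0.7, -1.0]
grip_width: 0.0
grip_force: 0.0
```

Emit:
{"name": "drive_tool", "arguments": {"deltas": [[[0, 0, 0, 0, 0, 0, 0], [0, 0, 0, 0, 0, 0, 0], [0, 0, 0, 0, 0, 0, 0], [0, 0, 0, 0, 0, 0, 0], [0, 0, 0, 0, 0, 0, 0], [0, 0, 0, 0, 0, 0, 0], [0, 0, 0, 0, 0, 0, 0], [0, 0, 0, 0, 0, 0, 0], [0, 0, 0, 0, 0, 0, 0], [0, 0, 0, 0, 0, 0, 0]]]}}

```text
t: 17.55
position: [0.5627, -0.215, 0.399]
tool_rot: [[0.168, 0.986, -0.0], [0.986, -0.168, 0.0], [0.0, -0.0, -1.0]]
wrist_force: [0.6, 0.4, -0.3]
grip_width: -0.0002
grip_force: 0.0
```

```bash
python3 -c "
from h import *
here()
c=camera('wrist');u,v=proj(c,S2W(sc,0,-.105,.06))
u,v=int(u),int(v);y0=max(0,v-75)
cv2.imwrite('pics/w4.png',cv2.resize(c['color'][y0:y0+150,u-90:u+90],None,fx=4,fy=4,interpolation=cv2.INTER_CUBIC));print(u-90,y0)"
```

```text
scale xy -0.004 -0.2023 tip 0.226 F [ 0.6  0.4 -0.3] t 17.55
193 1
```

View pics/w4.png

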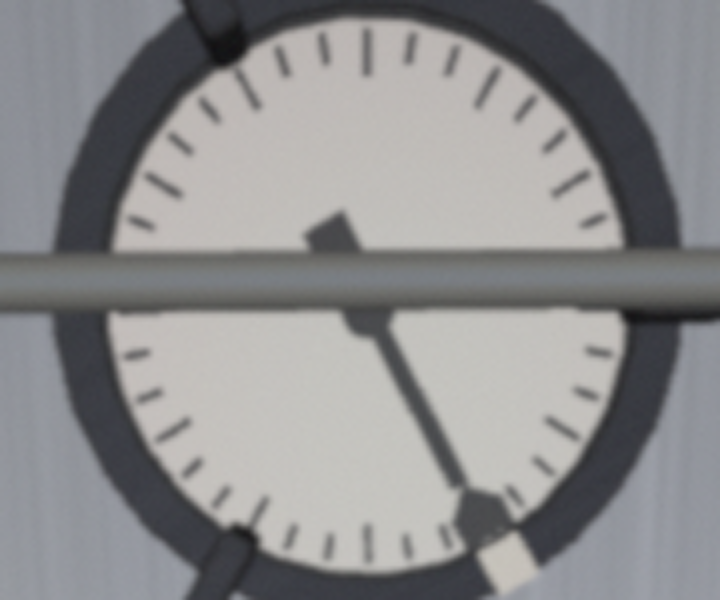

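```bash
python3 -c "
from ang import *
c=camera('wrist');P=pose(c)
im=cv2.resize(c['color'][1:151,193:373],None,fx=4,fy=4,interpolation=cv2.INTER_CUBIC).max(2).astype(float)
ref=cv2.resize(cv2.imread('pics/w3raw.png')[1:151,193:373],None,fx=4,fy=4,interpolation=cv2.INTER_CUBIC).max(2)
def cen(m,x0,y0,x1,y1):
    ys,xs=np.nonzero(m[y0:y1,x0:x1]);return xs.mean()+x0,ys.mean()+y0,len(xs)
bar=cen(im>150,480,535,545,600);ndl=cen(im<120,385,345,455,470);wed=cen(im<120,450,492,520,545)
ndl2=cen(im<120,425,420,455,470)
face=(im>130).astype(np.uint8);cs,_=cv2.findContours(cv2.morphologyEx(face,cv2.MORPH_CLOSE,np.ones((45,45))),0,2)
h=[cv2.fitEllipse(cv2.convexHull(k)) for k in cs if cv2.contourArea(k)>40000];print(h)
print(bar,ndl,ndl2,wed)
tail=cen(im<120,300,205,350,245)
A(c,P,dict(ctr=(367,297),bar=bar[:2],needle=ndl[:2],needle2=ndl2[:2],wedge=wed[:2],tip=(460,487),tail=tail[:2]),193,1)"
```

```text
[((359.12799072265625, 493.0991516113281), (746.0022583007812, 939.574951171875), 1.6872330904006958)]
(np.float64(513.2451148440178), np.float64(570.4172094617758), 2917) (np.float64(419.1721132897603), np.float64(407.23093681917214), 2295) (np.float64(439.0917647058823), np.float64(445.0211764705882), 850) (np.float64(483.2631163708087), np.float64(518.305325443787), 2535)
ctr err mm [ 0.8  1.9 -0. ]
ctr r 0.0 deg 9.4
bar r 0.0676 deg -60.4
needle r 0.0256 deg -63.3
needle2 r 0.0349 deg -62.6
wedge r 0.0539 deg -60.8
tip r 0.0452 deg -62.5
tail r 0.0152 deg 120.9
```

The wedge is within about 2° (1.5 mm) of the needle, inside the 4 mm limit. One last check of the hasp and jar from above.

```bash
python3 -c "
from h import *
c=camera('top');cv2.imwrite('pics/t4.png',cv2.resize(c['color'][140:245,200:360],None,fx=5,fy=5,interpolation=cv2.INTER_CUBIC))"
```

```text
(no output)
```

View pics/t4.png

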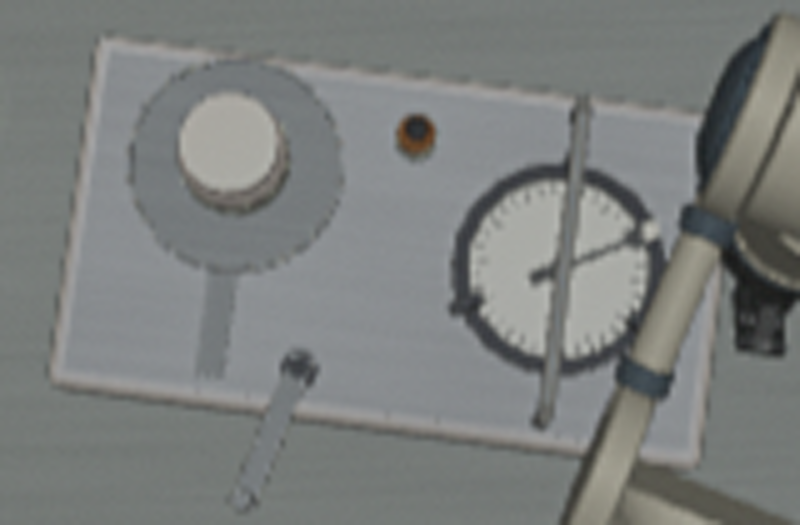

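The hasp stands about 1.2 rad open, from pivot (300,368) to tab (242,498). The jar is standing on the pan, the wedge is at the needle tip, and the vial hasn't moved.

```bash
python3 -c "
from h import *
print(finish_job())"
```

```text
the job is handed in; nothing more can be done
None
```

I handed the job in at about 18 s of robot time. The hasp is about 1.2 rad open, the zero wedge is about 1.5 mm from the needle tip by my wrist-camera measurement (limit 4 mm), and the jar stands on the pan; the hand-in returned no verdict.

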